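# Centre the wobbly candle cup on the weighing scale and tare it

## Robot

A 7-joint arm with a two-finger parallel gripper is mounted at the origin on the work surface. World frame = base frame: x ahead of the robot, y to its left, z up, the work surface at z = 0. Lengths are in mm, angles in rad, forces in N, time in s.
With the tool pointing down it reaches from about 400 to 850 mm from the base axis. Payload 4.5 kg.
Tool frame: the origin (TCP) lies between the finger pads; the fingertips stand ahead of it and the grasp point (between the pads) lies 3 mm ahead of it (tip_extent is the z of the fingertips in the tool frame, in mm); z points along the fingers, y is the line along which they close (so a half turn about z gives the same grasp; the last joint's range is limited). The gripper opens to 85 mm and grips with 20 to 120 N. Pads are 22 mm wide; open, the fingers measure 114 mm over their backs; the gripper's body (76 mm by 85 mm) begins 54 mm behind the grasp point. The pads swing forward as they close: fully open they stand 13 mm farther back than shut.
Start: joints at [-1.237, 0.689, -0.195, 1.565, 0.157, 0.902, -0.215], TCP at [184.561, 597.153, 228.917] pointing down, gripper open.
Joint ranges: [-3.01, 3.01], [-0.46, 2.08], [-1.47, 1.51], [0.13, 2.56], [-1, 4.14], [0.04, 2.09], [-2.66, 2.66]. Speed limits (rad/s): [2.57, 2.57, 3.14, 3.14, 3.14, 3.14, 3.14].

## Interface

Orientations are given as a unit quaternion [x, y, z, w].
In Python, from plant import * gives the robot as it stands.
- The arm moves only by the shell command python3 -m inch 'ROWS' [FORCE]. ROWS is a JSON object of lists of equal length, an entry for each row: "delta_pos": the shift along the tool's x, y, z in mm, a list of three; "turn": the turn about the tool's z in rad; "hand": the closure, from -1 (fully open) to 1 (shut). A call has 1 to 12 rows; each row is the pose to reach, as a shift and turn from the pose commanded when the call began, along the tool's axes at that moment; what a row does not reach only later rows make up. A row lasts 1/12 s, in which the tool goes at most 41.7 mm and 7.16 degrees, less where a joint would pass 70% of its speed; a pose out of reach is approached as far as the arm can. A call with a gripper value outside its range is refused whole. The fingers move at their own pace and stop on an object; FORCE is the grip in N (left out, the last holds). Time passes only in rows, so rows that repeat a pose let the fingers close. It gives the time, the measured TCP pose, the force, the opening and the grip force at its end, in the units of the state.
- get_state(): the state, without advancing time (a new reading comes with each control period).
- read_camera(name): name is "scene" or "top" or "wrist"; returns (picture, depth): 400x640x3 uint8, red, green, blue; 400x640 float32, mm along the optical axis (not along the pixel's ray), 0 where there is no reading.
- calibration(name): a dict with "fx", "fy", "cx", "cy" (pixels), "distortion" ([k1, k2, p1, p2, k3] as OpenCV has them; the pictures are not rectified), "T" (4x4, takes a point from camera to world coordinates). Camera axes: x right, y up, looking along -z (the intrinsics and any distortion apply to the point x, -y, -z); pixel columns grow to the right and rows downward; lengths in mm; the calibration is good to about 2 mm. A picture is of the moment at which its call begins: read the wrist's pose just before it. calibration takes no time and is no camera call; for the wrist camera it gives the pose at the moment of the call.
- close_job(): hands the job in; it is judged then, once.
The state is a dict: "clock": time; "qpos": joint angles; "dq": joint speeds; "joint_torque": joint torques, N m; "ee_pos": TCP position; "orientation": TCP orientation; "ft_force": force on the tool from outside, world axes, zero at the start; "wrist_torque": the same for the moment, N m; "opening": finger opening in mm; "grasp_force": force on a finger pad.
Only numpy, scipy, OpenCV 4.12 (cv2) and the standard library are available. Lean on these libraries where they do the work, as an engineer would, in place of code of your own. Each camera call takes 0.05 s, during which the arm holds its last target. There are 200 camera calls.

## Task

The teal candle cup stands off to one side of the weighing scale's small steel pan and rocks easily on its rounded foot. Without taking hold of it, lifting it or tipping it, nudge it gently low on its foot with light fingertip taps until the whole foot stands inside the smaller ring engraved round the middle of the pan; then take the finger off it and press the blue tare key fully down and let it go. Leave the red power key and everything else on the bench alone.

Things in the scene. Friction and masses are not known exactly. Their poses are not given: they have to be found in the camera images.
- cup: Teal ceramic footed cup, empty, about 90 g, loose, round about its z axis, 60 mm tall. Foot disc 44 mm wide, its upright rim 3 to 9 mm above the underside; underside flat only over a 26 mm disc, so a push on the foot rim slides it, one on the bowl topples it (friction 0.5 to 0.7). Stem 15 mm thick; from 28 mm up an open bowl at most 41 mm wide. Origin: centre of the underside; z up its axis.
- pan_center (a point): Middle of the upper face of the scale's round steel pan, 58 mm above the table: a flat, rigid, fixed disc 114 mm wide, 6 mm thick. The smaller ring engraved on it, round this point, is 60 mm in inner diameter (a second, 104 mm, is near the edge): the foot is inside it when the cup's axis is within 8 mm of this point. The cup starts 14 to 36 mm away, on the half nearer the keys.
- scale: White bench scale, fixed, 230 mm deep (x) by 170 mm wide (y), housing top 44 mm above the table. Origin: centre of its underside; x points from the key panel to its rear, y to the left seen from the panel (the robot's side), z up. The pan's middle is 45 mm to the rear of the origin; the front has a dark display with a key on either side, 80 mm in front of the origin.
- tare_top (a point): Middle of the upper face of the blue tare key, at the right of the display seen from the robot, 51 mm above the table, standing 7 mm proud of the housing. The key is 24 mm (x) by 30 mm (y). Pressed straight down.
- tare (a joint): Travel of the blue tare key in m: 0 is up, 0.004 fully down; a spring brings it back up. It begins to move at about 1.2 N and is fully down at about 4 N.
- power_top (a point): Middle of the upper face of the red power key, at the left of the display, 110 mm from the tare key, 24 by 24 mm, 51 mm above the table. Not to be pressed.
- power (a joint): Travel of the red power key in m: 0 is up, 0.004 fully down. Same spring as the tare key. Must stay up.
- spare_cup: A white cup of the same form and size as the teal one, standing on the table to the left of the scale; bystander, loose. Origin: centre of its underside.
- dye_amber: Dropper bottle of amber dye, bystander: 28 mm across, 80 mm tall with its white cap, 35 g, loose. Origin: centre of its underside. It stands on the table close to the right side of the scale.
- dye_red: Dropper bottle of dark red dye, bystander: 28 mm across, 80 mm tall with its white cap, 35 g, loose. Origin: centre of its underside.
- dye_green: Dropper bottle of dark green dye, bystander: 28 mm across, 80 mm tall with its white cap, 35 g, loose. Origin: centre of its underside.
- dye_blue: Dropper bottle of dark blue dye, bystander: 28 mm across, 80 mm tall with its white cap, 35 g, loose. Origin: centre of its underside.
- brush: Flat brush lying on the table close to the left side of the scale, wooden handle towards the robot: 171 mm long (x), 26 mm wide, 12 mm high, loose; bystander. Origin: middle of its length, on the table.
- mould: Milky silicone mould, leaf shaped, with teal castings in it, about 145 by 135 mm and 20 mm high, 300 g, lying on the table at the left; bystander. Origin: centre of its underside.
- saucepan: Steel saucepan, 166 mm across and 88 mm tall with a 140 mm handle, 0.9 kg, on the 60 mm high hob at the far left; bystander. Origin: centre of its underside.
Not all that is in view belongs to the job. Leave any pink or yellow look-alike of the cup alone.

How it is judged (in metres and radians):
On the way, in this order (a step that is already met when the one before it is completed fails the run):
1. the cup stands upright inside the middle ring (axis within 8 mm of the pan's middle), at rest and not touched (horizontal distance between cup and pan_center below 0.008 m and angle between cup's own z axis and vertical below 0.06 rad and z of cup in the frame of pan_center between -0.004 and 0.004 m and linear speed of cup below 0.01 m/s and contact force between the fingers and cup below 0.05 N), for 0.3 s.
2. the blue tare key is pressed fully down (value of joint tare above 0.003 m), for 0.1 s.
At the end, for the whole second after the job is handed in: The teal cup stands upright and at rest on the pan with its axis within 8 mm of the pan's middle, the tare key has been pressed (3 mm or more of its 4 mm) after the cup was centred and is up again, the power key is up, and every bystander stands within 15 mm of where it started (horizontal distance between cup and pan_center below 0.008 m and angle between cup's own z axis and vertical below 0.06 rad and z of cup in the frame of pan_center between -0.004 and 0.004 m and linear speed of cup below 0.01 m/s and value of joint each of tare, power below 0.001 m and distance of each of spare_cup, dye_amber, dye_red, dye_green, dye_blue, brush, mould, saucepan from where it was at the start of the episode below 0.015 m and angle between each of spare_cup, dye_amber, dye_red, dye_green, dye_blue, brush, mould, saucepan's own z axis and vertical below 0.2 rad); the robot touches nothing.
It fails at once if the cup is tipped by more than 20 degrees, lifted off the pan or knocked off it (angle between cup's own z axis and vertical above 0.35 rad or z of cup in the frame of pan_center above 0.01 m or z of cup in the frame of pan_center below -0.01 m).
It fails at once if the cup is taken hold of: the fingers are put round it or into its bowl (horizontal distance between the grasp point and cup below 0.014 m and z of the grasp point in the frame of cup below 0.075 m).
It fails at once if the cup is hit or pressed with more than 8 N (contact force between any of the fingers, the arm and cup above 8 N).
It fails at once if the red power key is pressed, or the tare key while the cup is more than 10 mm off the middle (value of joint power above 0.002 m or (value of joint tare above 0.003 m and horizontal distance between cup and pan_center above 0.01 m)).
It fails at once if a bystander is pushed by more than 15 mm or knocked over (distance of any of spare_cup, dye_amber, dye_red, dye_green, dye_blue, brush, mould, saucepan from where it was at the start of the episode above 0.015 m or angle between any of spare_cup, dye_amber, dye_red, dye_green, dye_blue, brush, mould, saucepan's own z axis and vertical above 0.3 rad).
It also fails if it takes over 51 s, if anything falls off the work surface, if the arm or the gripper's body presses on something with over 40 N, if the wrist force passes 120 N, or if a joint passes its speed limit or range.

## Working session

There is one attempt and no reset: what is moved stays moved. The work goes in short steps, Python scripts to look and compute and a shell command to move; the robot and the scene stay as the last step left them, time stands still between calls to the robot, and variables do not carry over. Pictures are saved under pics/ and viewed, at most 11 in all, crops included, and the job is handed in when it is done.

```bash
mkdir -p pics; ls; python3 - <<'E'
from plant import *
import cv2,numpy as np
s=get_state();print({k:np.round(v,3).tolist() for k,v in s.items()})
try: print(tip_extent)
except Exception as e: print(e)
for n in("scene","top"):
    p,d=read_camera(n);np.savez(f"pics/{n}0.npz",p=p,d=d);cv2.imwrite(f"pics/{n}0.png",p[:,:,::-1])
    c=calibration(n);print(n,{k:np.round(v,3).tolist() for k,v in c.items()})
E
```

```text
pics
{'clock': 0.0, 'qpos': [-1.237, 0.69, -0.194, 1.566, 0.157, 0.902, -0.215], 'dq': [-0.0, -0.001, -0.001, 0.001, 0.0, -0.001, -0.0], 'joint_torque': [-0.002, -53.962, -1.267, -15.855, 0.009, 0.009, -0.0], 'ee_pos': [184.428, 596.48, 228.067], 'orientation': [0.149, 0.989, -0.001, -0.0], 'ft_force': [0.044, -0.099, 0.15], 'wrist_torque': [-0.033, 0.006, -0.065], 'grasp_force': 0.0, 'opening': 85.732}
22.0
scene {'fx': 502.92, 'fy': 502.92, 'cx': 321.179, 'cy': 207.775, 'distortion': [0.056, 0.0, 0.0, 0.0, 0.0], 'T': [[0.377, -0.498, 0.781, 1632.964], [0.926, 0.186, -0.329, -348.837], [0.019, 0.847, 0.531, 794.273], [0.0, 0.0, 0.0, 1.0]]}
top {'fx': 371.64, 'fy': 371.64, 'cx': 321.418, 'cy': 199.51, 'distortion': [-0.038, 0.0, 0.0, 0.0, 0.0], 'T': [[-0.01, 0.986, -0.166, 383.252], [-1.0, -0.011, -0.01, 82.393], [-0.012, 0.166, 0.986, 1065.93], [0.0, 0.0, 0.0, 1.0]]}
```

View pics/scene0.png

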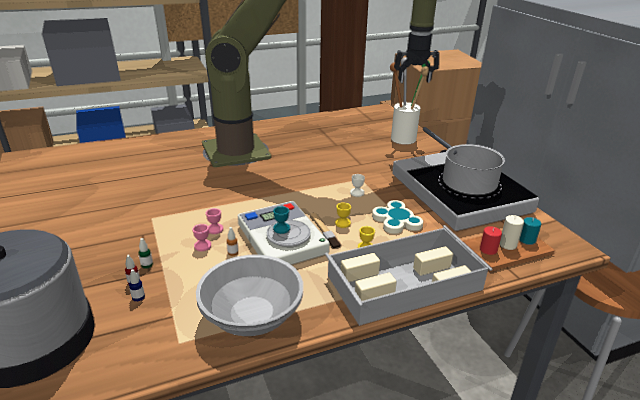

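View pics/top0.png

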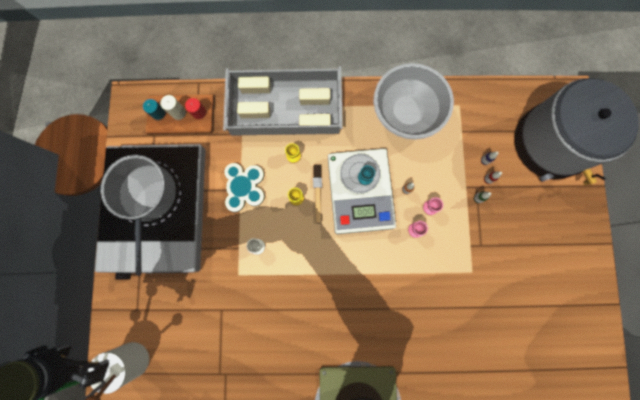

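```bash
cat > h.py <<'E'
from plant import *
import cv2,numpy as np
from scipy.spatial.transform import Rotation as R
def ray(c,uv):
    K=np.array([[c['fx'],0,c['cx']],[0,c['fy'],c['cy']],[0,0,1.]])
    q=cv2.undistortPoints(np.array(uv,float).reshape(-1,1,2),K,np.array(c['distortion'],float))[:,0]
    T=np.array(c['T']);d=np.c_[q[:,0],-q[:,1],-np.ones(len(q))]@T[:3,:3].T
    return T[:3,3],d
def onz(c,uv,z):
    o,d=ray(c,uv);return o+d*((z-o[2])/d[:,2])[:,None]
def proj(c,P):
    K=np.array([[c['fx'],0,c['cx']],[0,c['fy'],c['cy']],[0,0,1.]])
    T=np.linalg.inv(np.array(c['T']));X=np.atleast_2d(P)@T[:3,:3].T+T[:3,3]
    return cv2.projectPoints(np.c_[X[:,0],-X[:,1],-X[:,2]].reshape(-1,1,3),np.zeros(3),np.zeros(3),K,np.array(c['distortion'],float))[0][:,0]
def blob(p,lo,hi,roi):
    h=cv2.cvtColor(p,cv2.COLOR_RGB2HSV);m=cv2.inRange(h,lo,hi);k=np.zeros_like(m);x0,y0,x1,y1=roi;k[y0:y1,x0:x1]=m[y0:y1,x0:x1]
    n,l,s,c=cv2.connectedComponentsWithStats(k);i=1+np.argmax(s[1:,4]);return c[i],s[i],(l==i)
E
python3 - <<'E'
from h import *
z=np.load('pics/top0.npz');p,d=z['p'],z['d'];c=calibration('top')
for n,lo,hi,zz in(("blue",(105,120,80),(125,255,255),51),("red",(0,150,100),(8,255,255),51),("teal",(85,100,30),(103,255,255),118)):
    ce,s,m=blob(p,lo,hi,(325,145,400,240));print(n,ce,s,onz(c,[ce],zz).round(1))
# tops by depth
T=np.array(c['T'])
w=calibration('wrist');print(np.round(w['T'],3).tolist(),w['fx'],w['distortion']);print(get_state()['ee_pos'])
cv2.imwrite('pics/topc.png',cv2.resize(p[140:240,300:460,::-1],None,fx=5,fy=5,interpolation=cv2.INTER_CUBIC))
E
```

```text
blue [384.14942529 215.88505747] [379 212  11   9  87] [[506.2 -79.   51. ]]
red [344.5 219.5] [341 216   8   8  64] [[497.5  30.1  51. ]]
teal [366.04608295 174.75576037] [358 166  16  19 217] [[606.8 -25.1 118. ]]
[[0.295, -0.908, -0.299, 108.585], [0.955, 0.279, 0.094, 620.628], [-0.002, -0.313, 0.95, 372.019], [0.0, 0.0, 0.0, 1.0]] 290.30171605014453 [0.01324352 0.         0.         0.         0.        ]
[184.44246752 596.52836306 228.14076282]
```

View pics/topc.png

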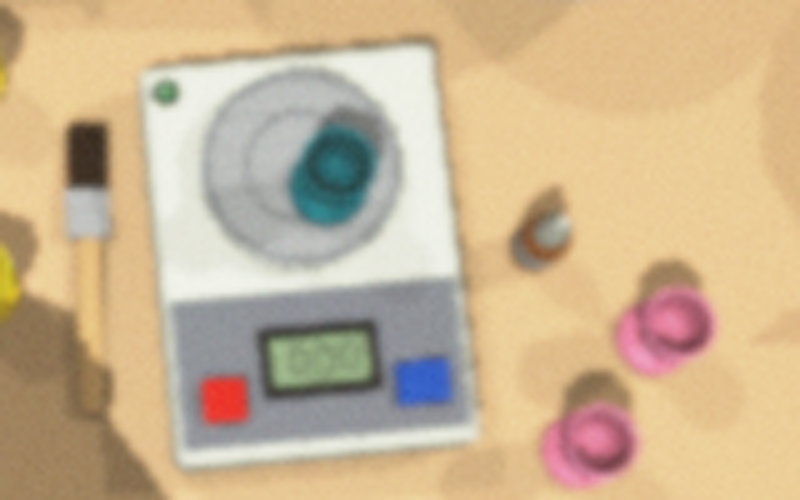

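```bash
python3 - <<'E'
from h import *
z=np.load('pics/top0.npz');p,d=z['p'],z['d'];c=calibration('top')
def cloud(c,d):
    v,u=np.where(d>0);o,r=ray(c,np.c_[u,v]);T=np.array(c['T']);
    return o+r*d[v,u][:,None],u,v   # r has unit depth
P,u,v=cloud(c,d)
for y0 in range(300,720,40):
    for x0 in (60,120,180,240,300,360):
        k=(abs(P[:,0]-x0)<30)&(abs(P[:,1]-y0-0)<20); print(int(P[k,2].max()) if k.any() else -1,end=' ')
    print(y0)
zz=np.load('pics/scene0.npz');cs=calibration('scene');Q,us,vs=cloud(cs,zz['d'])
k=(us>385)&(us<412)&(vs>60)&(vs<135);B=Q[k];B=B[B[:,1]>300];print(np.c_[B,us[k][Q[k][:,1]>300],vs[k][Q[k][:,1]>300]][::40].round().astype(int).tolist())
print('pan',onz(c,[[300+303/5,140+168/5]],58))
C=onz(c,[[300+325/5,140+190/5]],64);print('cupfoot',C)
E
```

```text
8 6 7 6 5 7 300
7 8 6 6 7 6 340
6 6 6 8 9 6 380
7 7 7 6 6 57 420
8 8 7 7 7 61 460
9 7 8 7 6 61 500
7 288 472 6 6 160 540
136 290 510 501 7 61 580
205 176 316 466 7 62 620
134 284 351 351 7 63 660
5 7 7 9 6 61 700
[[-784, 1083, 11, 394, 61], [152, 529, 307, 394, 63], [95, 548, 283, 390, 65], [-602, 1061, 36, 408, 66], [189, 547, 299, 404, 68], [172, 547, 288, 401, 70], [186, 543, 285, 402, 72], [-1139, 1288, -186, 392, 74], [-607, 1065, -13, 407, 75], [111, 563, 244, 395, 77], [-585, 1064, -22, 409, 78], [-541, 1050, -18, 411, 80], [-547, 1055, -30, 411, 82], [-551, 1059, -42, 411, 84], [-527, 1045, -44, 411, 86], [-777, 1084, -144, 392, 89], [-769, 1081, -153, 392, 91], [-536, 1055, -79, 411, 92], [-567, 1065, -101, 409, 94], [-574, 1058, -114, 407, 96], [97, 623, 156, 405, 98], [115, 587, 159, 399, 100], [-783, 1063, -220, 387, 102], [119, 595, 148, 401, 103], [-216, 743, 3, 389, 105], [117, 605, 134, 403, 106], [-182, 734, 3, 391, 108], [146, 597, 135, 405, 109], [-143, 722, 5, 393, 111], [168, 593, 131, 407, 112], [119, 574, 108, 395, 114], [163, 606, 117, 409, 115], [140, 575, 105, 398, 117], [-82, 656, 1, 386, 119], [149, 580, 96, 400, 120], [-52, 649, 0, 388, 122], [149, 589, 83, 402, 123], [-16, 638, 3, 390, 125], [153, 597, 72, 404, 126], [101, 578, 46, 392, 128], [167, 602, 64, 407, 129], [134, 573, 48, 395, 131], [164, 614, 50, 409, 132], [142, 578, 38, 397, 134]]
pan [[624.46041338 -16.88050387  58.        ]]
cupfoot [[610.42635078 -28.08002609  64.        ]]
```

```bash
python3 -m inch '{"delta_pos":[[0,0,-40],[-20,0,-60],[-60,0,-60],[-100,0,-60],[-126,-30,-60],[-153,-60,-60],[-180,-90,-60],[-206,-120,-60],[-233,-150,-60],[-260,-180,-60],[-285,-210,-60],[-310,-240,-60]],"turn":[0,0,0.1,0.2,0.3,0.4,0.5,0.6,0.7,0.8,0.9,1.0],"hand":[1,1,1,1,1,1,1,1,1,1,1,1]}' 20; python3 -c "
from h import *
s=get_state();r=R.from_quat(s['orientation']).as_matrix();print(r.round(3),s['qpos'].round(2) if hasattr(s['qpos'],'round') else s['qpos']);t=np.array([570,-55,260])-s['ee_pos'];print(r.T@t, np.degrees(np.arctan2(r[1,0],r[0,0])))"
```

```text
clock: 1.1
ee_pos: [410.1, 274.2, 288.8]
orientation: [0.607, 0.795, -0.0, -0.0]
ft_force: [0.7, 1.1, 0.8]
opening: 0.4
grasp_force: 0.0
[[-0.263  0.965 -0.   ]
 [ 0.965  0.263 -0.   ]
 [-0.    -0.    -1.   ]] [-0.73  0.44  0.07  1.88 -0.04  0.83 -0.38]
[-359.66288556   67.74251254   28.79095527] 105.23827107735015
```

```bash
python3 -m inch '{"delta_pos":[[-35,7,3],[-70,14,6],[-105,21,9],[-140,27,12],[-175,34,15],[-210,40,18],[-245,47,21],[-280,54,24],[-315,60,27],[-345,65,29],[-355,67,29],[-355,67,29]],"turn":[0.1,0.2,0.3,0.4,0.5,0.6,0.7,0.8,0.9,1.0,1.1,1.19],"hand":[1,1,1,1,1,1,1,1,1,1,1,1]}'; python3 -m inch '{"delta_pos":[[0,0,0],[0,0,0],[0,0,0],[0,0,0]],"turn":[0,0,0,0],"hand":[1,1,1,1]}'; python3 -c "
from h import *
s=get_state();r=R.from_quat(s['orientation']).as_matrix();print(r.round(3),s['ee_pos'],np.degrees(np.arctan2(r[1,0],r[0,0])))
c=calibration('wrist');p,d=read_camera('wrist');np.savez('pics/w1.npz',p=p,d=d,T=c['T']);cv2.imwrite('pics/w1.png',p[:,:,::-1])"
```

```text
clock: 2.1
ee_pos: [570.1, -52.4, 259.5]
orientation: [0.949, 0.315, -0.0, 0.001]
ft_force: [0.2, 0.8, 0.2]
opening: 0.1
grasp_force: 0.0
clock: 2.43
ee_pos: [569.2, -46.9, 259.8]
orientation: [0.947, 0.322, -0.0, -0.0]
ft_force: [0.2, -1.0, -1.0]
opening: 0.0
grasp_force: 0.0
[[ 0.793  0.609 -0.   ]
 [ 0.609 -0.793  0.001]
 [ 0.    -0.001 -1.   ]] [569.22334674 -46.88249595 259.80609465] 37.51296296689112
```

View pics/w1.png

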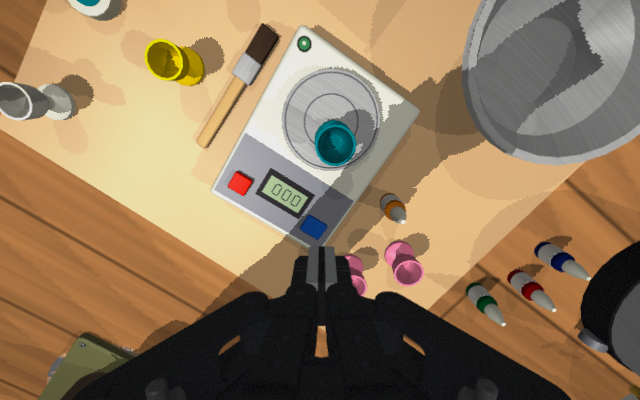

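```bash
cat >> h.py <<'E'
def cloud(c,d):
    v,u=np.where(d>0);o,r=ray(c,np.c_[u,v]);return o+r*d[v,u][:,None],u,v
def circ(X):
    A=np.c_[2*X,np.ones(len(X))];s=np.linalg.lstsq(A,(X**2).sum(1),rcond=None)[0];return s[:2],np.sqrt(s[2]+s[0]**2+s[1]**2)
def robcirc(X,tol=2.5):
    for i in range(6):
        c,r=circ(X);e=abs(np.hypot(*(X-c).T)-r);X=X[e<max(tol,2*np.median(e))]
    return c,r,len(X)
def wrist(tag):
    c=calibration('wrist');p,d=read_camera('wrist');np.savez(f'pics/{tag}.npz',p=p,d=d,T=c['T']);cv2.imwrite(f'pics/{tag}.png',p[:,:,::-1]);return c,p,d
def keyz(c,p,lo,hi,z,roi=(0,0,640,400)):
    ce,s,m=blob(p,lo,hi,roi);return onz(c,[ce],z)[0],s
def tealrim(c,p,near,rad=35,z=118):
    u0=proj(c,[near])[0].astype(int);roi=(max(u0[0]-rad*2,0),max(u0[1]-rad*2,0),u0[0]+rad*2,u0[1]+rad*2)
    ce,s,m=blob(p,(82,80,20),(103,255,255),roi);cs=cv2.findContours(m.astype(np.uint8),cv2.RETR_EXTERNAL,cv2.CHAIN_APPROX_NONE)[0]
    k=max(cs,key=len)[:,0];return k
E
python3 - <<'E'
from h import *
z=np.load('pics/w1.npz');p,d=z['p'],z['d'];c=calibration('wrist');c['T']=z['T']
P,u,v=cloud(c,d)
Z=np.zeros(d.shape);Z[v,u]=P[:,2]
b,_=keyz(c,p,(105,120,60),(125,255,255),51,(290,200,340,245));r,_=keyz(c,p,(0,150,100),(8,255,255),51,(210,160,270,210))
yy=(r-b)[:2];L=np.linalg.norm(yy);yy/=L;xx=np.array([yy[1],-yy[0]]);print('b',b,'r',r,L,'pan by keys',(r+b)[:2]/2+125*xx)
roi=(u>270)&(u<400)&(v>55)&(v<190)
for lo,hi in((40,50),(54,63),(112,125)): 
    k=roi&(P[:,2]>lo)&(P[:,2]<hi);print(lo,k.sum(),np.median(P[k,2]))
m=np.zeros(d.shape,np.uint8);k=roi&(P[:,2]>51);m[v[k],u[k]]=1
k=max(cv2.findContours(m,0,1)[0],key=len)[:,0];print('pan',robcirc(onz(c,k,58)[:,:2]))
k=tealrim(c,p,[610,-28,100]);X=onz(c,k,118)[:,:2];print('rim fit',robcirc(X,1.2),circ(X))
m=np.zeros(d.shape,np.uint8);q=roi&(P[:,2]>112)&(P[:,2]<125);print('rim depth',np.mean(P[q],0),robcirc(P[q,:2],4))
F=onz(c,k,64)[:,:2];print(onz(c,[[k[:,0].mean(),k[:,1].max()]],64))
E
```

```text
b [509.66317313 -79.85089869  51.        ] r [500.51367071  28.33981643  51.        ] 108.57690469372844 pan by keys [629.64381819 -15.22210582]
40 7243 43.008350463861404
54 6375 56.93741910874729
112 440 116.55027074024133
pan (array([628.12361996, -16.16512266]), np.float64(55.71123170607609), 282)
rim fit (array([615.61280869, -27.92626664]), np.float64(20.805848768051877), 95) (array([615.81334995, -28.06982205]), np.float64(20.57641319383447))
rim depth [614.53738167 -30.53252549 116.29127601] (array([614.90750579, -29.79798271]), np.float64(18.425534170624086), 440)
[[592.4731862  -49.33580551  64.        ]]
```

```bash
python3 -m inch '{"delta_pos":[[0,8,30],[3,16,60],[3,17,90],[3,17,120],[3,17,145],[3,17,150],[3,17,150],[3,17,150],[3,17,150],[3,17,150]],"turn":[-0.04,-0.08,-0.08,-0.08,-0.08,-0.08,-0.08,-0.08,-0.08,-0.08],"hand":[1,1,1,1,1,1,1,1,1,1]}'; python3 - <<'E'
from h import *
import plant
s=get_state();r=R.from_quat(s['orientation']).as_matrix();print(plant.tip_extent,r.round(3).tolist(),s['ee_pos'],s['opening'])
wrist('w2')
E
```

```text
clock: 3.32
ee_pos: [583.4, -59.6, 111.7]
orientation: [0.934, 0.358, 0.002, 0.001]
ft_force: [0.4, -0.2, -0.7]
opening: -0.1
grasp_force: 0.0
22.0 [[0.744, 0.668, 0.003], [0.668, -0.744, -0.0], [0.002, 0.002, -1.0]] [583.41831552 -59.60019335 111.66909819] -0.10014397754892558
```

View pics/w2.png

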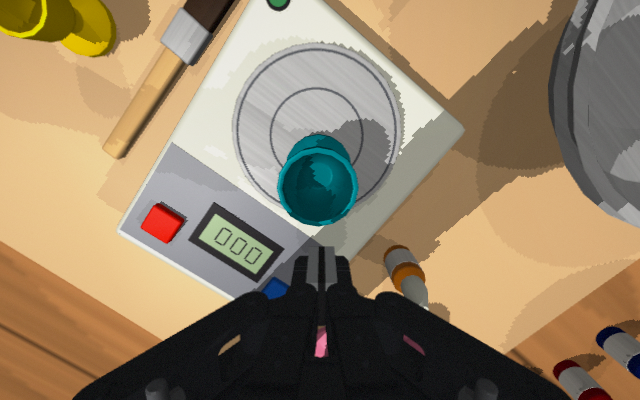

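```bash
cat >> h.py <<'E'
def meas(c,p,d,near):
    P,u,v=cloud(c,d);q=proj(c,[[628,-16,58]])[0];rad=np.linalg.norm(proj(c,[[628+70,-16,58]])[0]-q)
    roi=np.hypot(u-q[0],v-q[1])<rad
    m=np.zeros(d.shape,np.uint8);k=roi&(P[:,2]>51)&(P[:,2]<66);m[v[k],u[k]]=1
    k=max(cv2.findContours(m,0,1)[0],key=len)[:,0];X=onz(c,k,58)[:,:2];X=X[np.hypot(*(X-[628,-16]).T)>48];pan=robcirc(X,1.5)
    t=tealrim(c,p,near,60);X=onz(c,t,118)[:,:2]
    # rim: keep contour points near side of camera-independent circle r=20.5 by robust fit
    cen=X.mean(0)
    for i in range(15):
        e=abs(np.hypot(*(X-cen).T)-20.5);Y=X[e<max(1.0,np.percentile(e,50))];cen=cen+np.mean((Y-cen)*(1-20.5/np.hypot(*(Y-cen).T))[:,None],0)*2
    F=onz(c,t,67)[:,:2];r=np.array(c['T'])[:2,0:2]; ax=np.array([0,1]); 
    rx=R.from_quat(get_state()['orientation']).as_matrix()[:2,0]
    far=(F@rx).max()-22   # along tool x, axis by far foot arc
    return pan,cen,(pan[0]-cen),'along toolx: pan',pan[0]@rx,'rim',cen@rx,'foot',far
E
python3 - <<'E'
from h import *
z=np.load('pics/w2.npz');c=calibration('wrist');c['T']=z['T']
print(*meas(c,z['p'],z['d'],[614,-29,95]),sep='\n')
s=get_state();r=R.from_quat(s['orientation']).as_matrix()
for dx in(-11,0,11): print(proj(c,[s['ee_pos']+r@[dx,0,22]]))
print(s['ee_pos'][:2]@r[:2,0],s['ee_pos'][:2]@r[:2,1])
E
```

```text
(array([628.43586893, -15.74099442]), np.float64(55.713225906576284), 428)
[615.92691134 -28.66876524]
[12.50895759 12.92777082]
along toolx: pan
456.9324273838058
rim
438.98742623775325
foot
437.4947672338563
[[320.00557308 258.82848503]]
[[319.98902597 243.29621748]]
[[319.97175406 227.17765706]]
394.03494115821394 434.1235799061364
```

```bash
python3 - <<'E'
from h import *
z=np.load('pics/w2.npz');c=calibration('wrist');c['T']=z['T'];s=get_state();r=R.from_quat(s['orientation']).as_matrix()
P,u,v=cloud(c,z['d']);Q=(P-s['ee_pos'])@r
for vv in range(242,300,4):
    for uu in(312,328,342):
        k=(u==uu)&(v==vv);print(Q[k].round(1).tolist(),end=' ')
    print(vv)
E
```

```text
[[-21.3, -6.6, 68.0]] [[-21.5, 6.3, 68.4]] [[-21.7, 17.6, 68.7]] 242
[[11.7, -4.1, -5.2]] [[12.1, 4.3, -5.9]] [[-25.2, 17.7, 68.7]] 246
[[12.0, -4.0, -10.3]] [[11.6, 4.2, -9.4]] [[-29.0, 17.8, 68.9]] 250
[[12.1, -3.8, -14.7]] [[12.0, 4.1, -14.5]] [[-32.8, 17.9, 69.3]] 254
[[12.0, -3.7, -18.6]] [[11.6, 4.0, -17.9]] [[7.8, 11.4, -11.0]] 258
[[12.1, -3.6, -22.7]] [[12.0, 3.9, -22.5]] [[7.9, 11.1, -15.2]] 262
[[11.3, -3.6, -24.8]] [[11.6, 3.9, -25.5]] [[7.7, 10.9, -18.8]] 266
[[11.7, -3.4, -29.0]] [[11.4, 3.8, -28.5]] [[7.6, 10.7, -22.4]] 270
[[12.1, -3.3, -33.0]] [[12.3, 3.7, -33.3]] [[7.8, 10.4, -26.2]] 274
[[11.1, -3.3, -34.6]] [[12.0, 3.6, -36.0]] [[7.4, 10.2, -28.8]] 278
[[11.4, -3.2, -38.1]] [[11.6, 3.6, -38.4]] [[7.7, 10.0, -32.4]] 282
[[12.7, -3.0, -42.9]] [[10.5, 3.6, -39.6]] [[14.2, 8.9, -45.1]] 286
[[12.2, -2.9, -44.9]] [[13.1, 3.4, -46.1]] [[15.4, 8.6, -49.4]] 290
[[13.4, -2.8, -49.1]] [[12.8, 3.3, -48.3]] [[13.9, 8.6, -49.9]] 294
[[12.6, -2.8, -50.6]] [[12.0, 3.3, -49.8]] [[12.4, 8.6, -50.2]] 298
```

```bash
python3 - <<'E'
from h import *
z=np.load('pics/w2.npz');c=calibration('wrist');c['T']=z['T'];s=get_state();r=R.from_quat(s['orientation']).as_matrix()
P,u,v=cloud(c,z['d']);Q=(P-s['ee_pos'])@r
for vv in range(241,248):
    print(vv,[Q[(u==uu)&(v==vv)].round(1).tolist() for uu in (312,318,328)])
p,d=read_camera('scene');cs=calibration('scene');e=s['ee_pos']
for t in(-40,-5,3,22):print(t,proj(cs,[e+r@[0,0,t]]).round(1))
q=proj(cs,[e])[0].astype(int);x0,y0=q[0]-50,q[1]-45
k=p[y0:y0+75,x0:x0+100,::-1];print(x0,y0);cv2.imwrite('pics/s2.png',cv2.resize(k,None,fx=8,fy=8,interpolation=cv2.INTER_CUBIC))
P,u,v=cloud(cs,d);Q=(P-e)@r;m=(abs(Q[:,0])<18)&(abs(Q[:,1])<18);h,b=np.histogram(Q[m,2],np.arange(-50,40,5));print(list(zip(b,h)))
for lo in range(-45,40,5):
    n=m&(Q[:,2]>=lo)&(Q[:,2]<lo+5)
    if n.any():print(lo,Q[n,0].min().round(),Q[n,0].max().round(),Q[n,1].min().round(),Q[n,1].max().round())
E
```

```text
241 [[[-20.2, -6.6, 67.5]], [[-20.4, -1.8, 67.8]], [[-21.1, 6.3, 69.4]]]
242 [[[-21.3, -6.6, 68.0]], [[-21.3, -1.8, 67.9]], [[-21.5, 6.3, 68.4]]]
243 [[[-22.6, -6.6, 68.8]], [[-22.5, -1.8, 68.6]], [[-22.5, 6.3, 68.6]]]
244 [[[-23.0, -6.6, 67.7]], [[-23.3, -1.8, 68.4]], [[-23.2, 6.3, 68.2]]]
245 [[[-23.9, -6.6, 67.7]], [[-24.1, -1.8, 68.2]], [[-24.4, 6.3, 68.7]]]
246 [[[11.7, -4.1, -5.2]], [[11.4, -1.0, -4.6]], [[12.1, 4.3, -5.9]]]
247 [[[11.7, -4.1, -6.4]], [[11.6, -0.9, -6.1]], [[11.7, 4.3, -6.3]]]
-40 [[265.  195.1]]
-5 [[265.6 207. ]]
3 [[265.7 209.7]]
22 [[266.  215.9]]
215 163
[(np.int64(-50), np.int64(11)), (np.int64(-45), np.int64(7)), (np.int64(-40), np.int64(16)), (np.int64(-35), np.int64(24)), (np.int64(-30), np.int64(14)), (np.int64(-25), np.int64(14)), (np.int64(-20), np.int64(21)), (np.int64(-15), np.int64(13)), (np.int64(-10), np.int64(8)), (np.int64(-5), np.int64(2)), (np.int64(0), np.int64(0)), (np.int64(5), np.int64(0)), (np.int64(10), np.int64(0)), (np.int64(15), np.int64(0)), (np.int64(20), np.int64(0)), (np.int64(25), np.int64(0)), (np.int64(30), np.int64(0))]
-45 5.0 13.0 -10.0 9.0
-40 -5.0 13.0 -6.0 15.0
-35 -4.0 13.0 -5.0 15.0
-30 -5.0 13.0 -3.0 15.0
-25 -6.0 13.0 -4.0 15.0
-20 -5.0 13.0 -17.0 16.0
-15 -3.0 13.0 -8.0 11.0
-10 -10.0 10.0 -7.0 7.0
-5 -9.0 -1.0 2.0 6.0
```

View pics/s2.png

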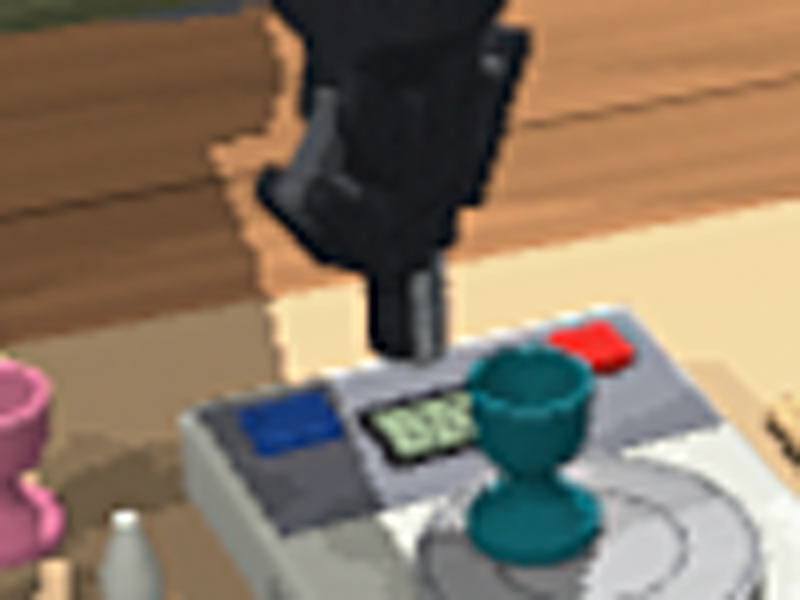

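```bash
python3 -m inch '{"delta_pos":[[-8,0,0],[-15,0,0],[-15,0,15],[-15,0,30],[-15,0,38],[-15,0,40],[-15,0,40],[-15,0,40]],"turn":[0,0,0,0,0,0,0,0],"hand":[1,1,1,1,1,1,1,1]}'; for i in 1 ; do python3 -m inch '{"delta_pos":[[0,0,1],[0,0,2],[0,0,3],[0,0,4],[0,0,4]],"turn":[0,0,0,0,0],"hand":[1,1,1,1,1]}';  python3 -m inch '{"delta_pos":[[0,0,0.5],[0,0,1],[0,0,1.5],[0,0,2]],"turn":[0,0,0,0],"hand":[1,1,1,1]}'; done
```

```text
clock: 4.08
ee_pos: [571.2, -69.8, 70.3]
orientation: [0.934, 0.358, 0.0, 0.0]
ft_force: [-0.7, -0.7, -0.0]
opening: -0.2
grasp_force: 0.0
clock: 4.5
ee_pos: [570.9, -69.4, 65.8]
orientation: [0.934, 0.358, -0.0, -0.0]
ft_force: [-0.2, 0.4, -0.2]
opening: 0.2
grasp_force: 0.0
clock: 4.83
ee_pos: [571.0, -69.5, 63.8]
orientation: [0.934, 0.358, 0.0, -0.0]
ft_force: [0.3, -0.8, -0.4]
opening: -0.4
grasp_force: 0.0
```

```bash
python3 -m inch '{"delta_pos":[[0,0,1],[0,0,2],[0,0,3],[0,0,3]],"turn":[0,0,0,0],"hand":[1,1,1,1]}'; python3 - <<'E'
from h import *
c,p,d=wrist('w3');s=get_state();r=R.from_quat(s['orientation']).as_matrix()
P,u,v=cloud(c,d);Q=(P-s['ee_pos'])@r
for vv in range(238,256,2):
    print(vv,[(Q[k].round(1).tolist(),P[k].round(1)[:,2].tolist()) for uu in (312,328) for k in [(u==uu)&(v==vv)]])
print(*meas(c,p,d,[614,-29,95]),sep='\n')
E
```

```text
clock: 5.17
ee_pos: [570.8, -69.5, 60.6]
orientation: [0.934, 0.358, -0.0, -0.0]
ft_force: [0.1, -1.6, 0.6]
opening: 0.3
grasp_force: 0.0
238 [([[40.1, -2.5, -56.0]], [116.7]), ([[40.5, 2.8, -56.8]], [117.5])]
240 [([[4.1, -5.1, 18.2]], [42.6]), ([[4.3, 4.7, 17.7]], [43.0])]
242 [([[2.1, -5.1, 19.6]], [41.2]), ([[2.6, 4.7, 18.4]], [42.3])]
244 [([[1.4, -5.1, 18.2]], [42.5]), ([[1.4, 4.7, 18.2]], [42.5])]
246 [([[11.4, -4.3, -4.6]], [65.4]), ([[11.6, 4.1, -4.9]], [65.6])]
248 [([[11.5, -4.3, -7.0]], [67.8]), ([[11.7, 4.1, -7.4]], [68.1])]
250 [([[11.6, -4.2, -9.4]], [70.1]), ([[12.1, 4.0, -10.5]], [71.2])]
252 [([[11.4, -4.1, -11.3]], [72.0]), ([[11.8, 4.0, -12.0]], [72.7])]
254 [([[11.4, -4.1, -13.4]], [74.1]), ([[11.4, 4.0, -13.4]], [74.1])]
(array([628.00141932, -15.90710927]), np.float64(55.582330235437055), 444)
[615.68686382 -28.78523159]
[12.3145555  12.87812232]
along toolx: pan
456.5850926249697
rim
438.81810454702776
foot
437.21340140424957
```

View pics/w3.png

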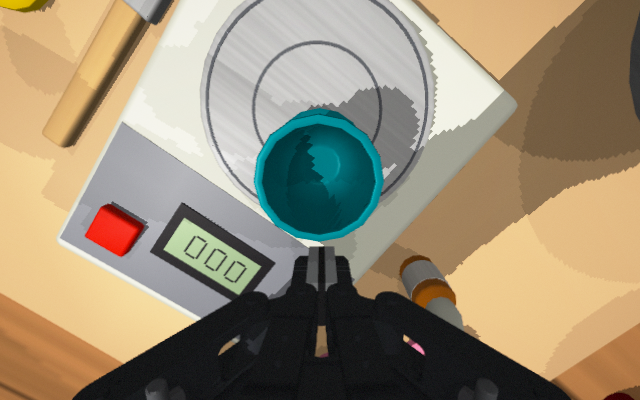

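```bash
python3 - <<'E'
from h import *
s=get_state();r=R.from_quat(s['orientation']).as_matrix()
c=calibration('wrist');d=np.load('pics/w3.npz')['d']
cs=calibration('scene');_,ds=read_camera('scene')
for n,cc,dd in(('w',c,d),('s',cs,ds)):
    P,u,v=cloud(cc,dd);Q=(P-s['ee_pos'])@r
    if n=='w': Q=Q[v>245]
    else: Q=Q[np.hypot(Q[:,0],Q[:,1])<90]
    for lo in range(-130,0,6):
        k=(Q[:,2]>=lo)&(Q[:,2]<lo+6)&(abs(Q[:,1])<70)&(Q[:,0]<34 if lo>-62 else Q[:,0]<70)
        if k.sum()>3:print(n,lo,k.sum(),'x',np.percentile(Q[k,0],[1,99]).round(),'y',np.percentile(Q[k,1],[1,99]).round(), 'x99 |y|<20', [np.percentile(Q[k&(abs(Q[:,1])<20),0],99).round() if (k&(abs(Q[:,1])<20)).any() else None])
E
```

```text
w -100 1039 x [19. 21.] y [-18.  19.] x99 |y|<20 [np.float64(21.0)]
w -94 3908 x [10. 20.] y [-60.  61.] x99 |y|<20 [np.float64(20.0)]
w -88 6847 x [ 5. 18.] y [-59.  60.] x99 |y|<20 [np.float64(19.0)]
w -82 6106 x [-3. 19.] y [-54.  55.] x99 |y|<20 [np.float64(19.0)]
w -76 5359 x [-8. 19.] y [-49.  50.] x99 |y|<20 [np.float64(19.0)]
w -70 3062 x [-8. 18.] y [-45.  46.] x99 |y|<20 [np.float64(19.0)]
w -64 3415 x [-8. 14.] y [-40.  41.] x99 |y|<20 [np.float64(14.0)]
w -58 3419 x [-8. 15.] y [-36.  37.] x99 |y|<20 [np.float64(14.0)]
w -52 1721 x [-8. 15.] y [-31.  32.] x99 |y|<20 [np.float64(15.0)]
w -46 473 x [ 7. 15.] y [-20.  22.] x99 |y|<20 [np.float64(15.0)]
w -40 597 x [-10.  12.] y [-6.  7.] x99 |y|<20 [np.float64(12.0)]
w -34 407 x [ 7. 12.] y [-13.  14.] x99 |y|<20 [np.float64(12.0)]
w -28 377 x [ 7. 12.] y [-13.  14.] x99 |y|<20 [np.float64(12.0)]
w -22 333 x [ 7. 12.] y [-12.  14.] x99 |y|<20 [np.float64(12.0)]
w -16 304 x [ 7. 12.] y [-12.  14.] x99 |y|<20 [np.float64(12.0)]
w -10 152 x [ 7. 12.] y [-11.  12.] x99 |y|<20 [np.float64(12.0)]
w -4 9 x [-36.  11.] y [ 1. 70.] x
[... 744 characters left out ...]
4 57 x [-8. 68.] y [-36.  39.] x99 |y|<20 [np.float64(69.0)]
s -58 41 x [-9. 16.] y [-31.  32.] x99 |y|<20 [np.float64(14.0)]
s -52 21 x [-10.  15.] y [-21.  29.] x99 |y|<20 [np.float64(15.0)]
s -46 11 x [ 6. 13.] y [-9. 13.] x99 |y|<20 [np.float64(13.0)]
s -40 18 x [-2. 12.] y [-8. 16.] x99 |y|<20 [np.float64(12.0)]
s -34 17 x [-3. 14.] y [-6. 14.] x99 |y|<20 [np.float64(14.0)]
s -28 24 x [-5. 13.] y [-6. 16.] x99 |y|<20 [np.float64(13.0)]
s -22 18 x [-4. 13.] y [-8. 16.] x99 |y|<20 [np.float64(13.0)]
s -16 16 x [-35.  13.] y [-6. 61.] x99 |y|<20 [np.float64(13.0)]
s -10 9 x [-7. 12.] y [-4.  6.] x99 |y|<20 [np.float64(12.0)]
s -4 32 x [-26.  33.] y [-26.  54.] x99 |y|<20 [np.float64(33.0)]
```

```bash
python3 -m inch '{"delta_pos":[[0,0,0],[2,2,0],[5,3,0],[5,3,0],[5,3,0],[5,3,0]],"turn":[-0.04,-0.075,-0.075,-0.075,-0.075,-0.075],"hand":[0.3,0.3,0.3,0.3,0.3,0.3]}'; python3 - <<'E'
from h import *
c,p,d=wrist('w4');s=get_state();r=R.from_quat(s['orientation']).as_matrix();print(s['ee_pos'],r[:2,0])
P,u,v=cloud(c,d);Q=(P-s['ee_pos'])@r
M=meas(c,p,d,[614,-29,95]);print(*M,sep='\n')
print('cup in tool',(M[1]-s['ee_pos'][:2])@r[:2,:2],'pan in tool',(M[0][0]-s['ee_pos'][:2])@r[:2,:2])
for lo in range(-110,0,6):
    k=(Q[:,2]>=lo)&(Q[:,2]<lo+6)&(v>205)&(Q[:,0]<22)&(Q[:,0]>-15)
    if k.sum()>3:print(lo,k.sum(),'x',np.percentile(Q[k,0],[1,99]).round(),'y',np.percentile(Q[k,1],[1,99]).round(),'|y|min',abs(Q[k,1]).min().round(1),'ceny<22 x',[np.percentile(Q[k&(abs(Q[:,1])<22),0],98).round() if (k&(abs(Q[:,1])<22)).any() else None])
E
```

```text
clock: 5.77
ee_pos: [576.7, -68.3, 60.9]
orientation: [0.92, 0.393, -0.0, -0.0]
ft_force: [-0.1, -0.1, -0.1]
opening: 29.6
grasp_force: 0.0
[576.61895571 -68.37059865  60.8517312 ] [0.69183888 0.72205191]
(array([628.0394219, -15.8134006]), np.float64(55.57271383066659), 481)
[615.86223823 -28.47451007]
[12.17718366 12.66110947]
along toolx: pan
423.0839927671007
rim
405.51736542936237
foot
403.804347667876
cup in tool [55.95707545  0.73402103] pan in tool [73.52370279  0.7671317 ]
-98 1355 x [18. 21.] y [-20.  21.] |y|min 7.8 ceny<22 x [np.float64(21.0)]
-92 5231 x [10. 19.] y [-61.  62.] |y|min 0.1 ceny<22 x [np.float64(19.0)]
-86 6487 x [ 2. 19.] y [-59.  60.] |y|min 0.0 ceny<22 x [np.float64(19.0)]
-80 5860 x [-5. 19.] y [-56.  58.] |y|min 0.0 ceny<22 x [np.float64(19.0)]
-74 3714 x [-11.  19.] y [-54.  55.] |y|min 3.1 ceny<22 x [np.float64(19.0)]
-68 2533 x [-11.  18.] y [-52.  53.] |y|min 12.4 ceny<22 x [np.float64(18.0)]
-62 4792 x [-11.  14.] y [-49.  50.] |y|min 13.8 ceny<22 x [np.float64(14.0)]
-56 2297 x [-11.  15.] y [-47.  48.] |y|min 14.6 ceny<22 x [np.float64(14.0)]
-50 1186 x [-5. 15.] y [-44.  45.] |y|min 15.4 ceny<22 x [np.float64(15.0)]
-44 808 x [-10.  13.] y [-30.  32.] |y|min 14.0 ceny<22 x [np.float64(13.0)]
-38 451 x [-10.  12.] y [-27.  29.] |y|min 13.9 ceny<22 x [np.float64(12.0)]
-32 522 x [-9. 12.] y [-27.  29.] |y|min 14.0 ceny<22 x [np.float64(12.0)]
-26 472 x [-9. 12.] y [-27.  29.] |y|min 14.0 ceny<22 x [np.float64(12.0)]
-20 404 x [-9. 12.] y [-27.  29.] |y|min 14.0 ceny<22 x [np.float64(12.0)]
-14 345 x [-9. 12.] y [-27.  28.] |y|min 14.0 ceny<22 x [np.float64(12.0)]
-8 132 x [-10.  12.] y [-20.  22.] |y|min 14.0 ceny<22 x [np.float64(12.0)]
-2 5 x [6. 7.] y [-14.  16.] |y|min 14.2 ceny<22 x [np.float64(7.0)]
```

View pics/w4.png

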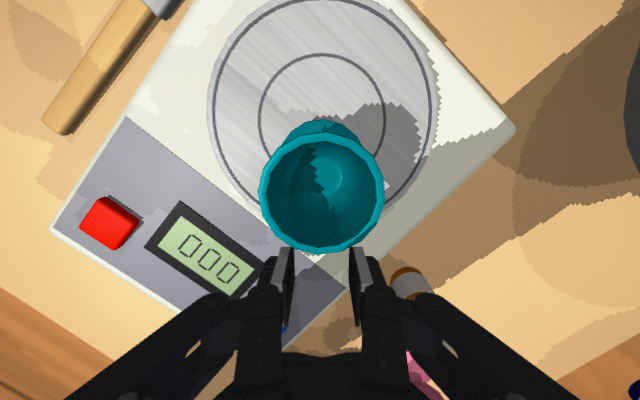

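```bash
python3 -m inch '{"delta_pos":[[3,1,0],[6,1,1],[10,1,2],[14,1,3],[18,1,4],[21,1,4],[23,1,4],[24,1,4],[24,1,4],[24,1,4]],"turn":[0,0,0,0,0,0,0,0,0,0],"hand":[0.2,0.2,0.2,0.2,0.2,0.2,0.2,0.2,0.2,0.2]}'; python3 -m inch '{"delta_pos":[[1,0,0],[2,0,0],[3,0,0],[4,0,0],[5,0,0],[6,0,0],[7,0,0],[8,0,0],[9,0,0],[9,0,0]],"turn":[0,0,0,0,0,0,0,0,0,0],"hand":[0.2,0.2,0.2,0.2,0.2,0.2,0.2,0.2,0.2,0.2]}'; cat > m.py <<'E'
from h import *
import sys
c,p,d=wrist(sys.argv[1]);s=get_state();r=R.from_quat(s['orientation']).as_matrix()
M=meas(c,p,d,[619,-24,95]);print('pan',M[0],'cup',M[1],'dist',np.hypot(*M[2]),M[3:])
print('cup in tool',(M[1]-s['ee_pos'][:2])@r[:2,:2],'pan in tool',(M[0][0]-s['ee_pos'][:2])@r[:2,:2],'pan(fixed)',(np.array([628.1,-15.8])-s['ee_pos'][:2])@r[:2,:2])
E
python3 m.py w5
```

```text
clock: 6.65
ee_pos: [594.0, -51.9, 56.9]
orientation: [0.92, 0.393, -0.0, 0.0]
ft_force: [0.5, 0.4, -0.5]
opening: 34.1
grasp_force: 0.0
clock: 7.48
ee_pos: [600.6, -45.1, 56.9]
orientation: [0.92, 0.393, 0.0, 0.0]
ft_force: [-0.3, 0.2, 0.0]
opening: 34.2
grasp_force: 0.3
pan (array([628.4703613 , -15.43618361]), np.float64(55.600521730459256), 495) cup [619.45728494 -25.73360285] dist 13.684750215997873 ('along toolx: pan', np.float64(423.55404482035834), 'rim', np.float64(409.8830447953524), 'foot', np.float64(408.98690995634485))
cup in tool [27.0988357   0.24624535] pan in tool [40.76983572 -0.36704594] pan(fixed) [40.2509145  -0.38287586]
```

```bash
python3 -m inch '{"delta_pos":[[1,0,0],[2,0,0],[3,0,0],[4,0,0],[5,0,0],[6,0,0],[7,0,0],[8,0,0],[8,0,0],[8,0,0]],"turn":[0,0,0,0,0,0,0,0,0,0],"hand":[0.2,0.2,0.2,0.2,0.2,0.2,0.2,0.2,0.2,0.2]}';python3 m.py w6
```

```text
clock: 8.37
ee_pos: [606.0, -39.3, 56.9]
orientation: [0.92, 0.393, 0.0, -0.0]
ft_force: [-0.4, 0.3, -0.1]
opening: 34.2
grasp_force: 0.1
pan (array([628.61235668, -15.36494942]), np.float64(55.59845232653182), 471) cup [625.03083001 -19.88500732] dist 5.766997196140833 ('along toolx: pan', np.float64(423.7158968660438), 'rim', np.float64(417.97423893852556), 'foot', np.float64(417.45446515526925))
cup in tool [27.167804    0.32192669] pan in tool [32.90946192 -0.21808664] pan(fixed) [32.24087773 -0.28717682]
```

```bash
python3 -m inch '{"delta_pos":[[1,0,0],[2,0,0],[3,0,0],[4,0,0],[5,0,0],[5,0,0],[5,0,0],[4,0,0],[2,0,0],[-2,0,0],[-8,0,0],[-15,0,0]],"turn":[0,0,0,0,0,0,0,0,0,0,0,0],"hand":[0.2,0.2,0.2,0.2,0.2,0.2,0.2,0.2,0.2,0.2,0.2,0.2]}'; python3 -m inch '{"delta_pos":[[-15,0,0],[-25,0,-10],[-30,0,-40],[-30,0,-60],[-30,0,-60],[-30,0,-60],[-30,0,-60]],"turn":[0,0,0,0,0,0,0],"hand":[0.2,0.2,1,1,1,1,1]}';python3 m.py w7
```

```text
clock: 9.42
ee_pos: [595.1, -50.6, 56.9]
orientation: [0.92, 0.393, 0.0, -0.0]
ft_force: [-0.3, 0.2, -0.3]
opening: 34.1
grasp_force: 0.0
clock: 10.0
ee_pos: [574.2, -72.0, 116.9]
orientation: [0.92, 0.392, -0.0, -0.0]
ft_force: [-0.1, 0.0, 0.0]
opening: -0.1
grasp_force: 0.0
pan (array([628.14682636, -15.82592038]), np.float64(55.78639901327158), 494) cup [627.97447511 -17.05048812] dist 1.2366370205554413 ('along toolx: pan', np.float64(423.09953404828144), 'rim', np.float64(422.0960161915831), 'foot', np.float64(423.6601393327666))
cup in tool [76.95099059  1.12295987] pan in tool [77.95450845  0.40030994] pan(fixed) [77.94083354  0.34856474]
```

View pics/w7.png

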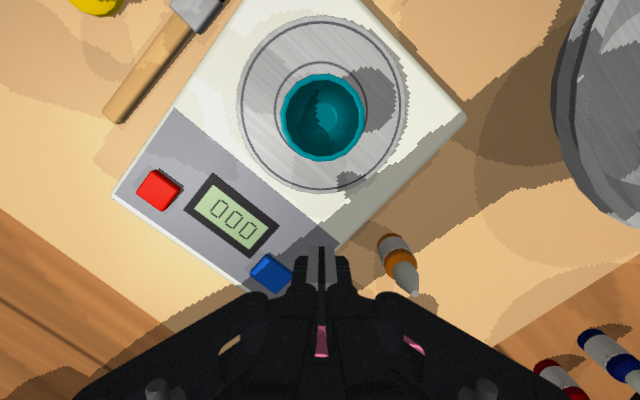

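```bash
python3 -m inch '{"delta_pos":[[-12,-10,0],[-25,-20,0],[-38,-30,0],[-48,-38,0],[-51,-41,0],[-51,-41,20],[-51,-41,40],[-51,-41,55],[-51,-41,62],[-51,-41,62],[-51,-41,62]],"turn":[0,0,0,0,0,0,0,0,0,0,0],"hand":[1,1,1,1,1,1,1,1,1,1,1]}';python3 - <<'E'
from h import *
c,p,d=wrist('w8');s=get_state();r=R.from_quat(s['orientation']).as_matrix()
P,u,v=cloud(c,d);Q=(P-s['ee_pos'])@r
h=cv2.cvtColor(p,cv2.COLOR_RGB2HSV);m=cv2.inRange(h,(105,120,40),(125,255,255));m[:150]=0
n,l,st,ce=cv2.connectedComponentsWithStats(m);print([(ce[i].round(),st[i].tolist()) for i in range(1,n) if st[i,4]>60])
for i in range(1,n):
    if st[i,4]>60:
        k=l[v,u]==i;print(np.percentile(P[k],[2,50,98],axis=0).round(1).tolist(),np.percentile(Q[k],[2,98],axis=0).round(1).tolist())
t=proj(c,[s['ee_pos']+r@[12,0,-4]]);print(t)
E
```

```text
clock: 10.97
ee_pos: [509.9, -80.4, 54.6]
orientation: [0.92, 0.393, -0.0, -0.0]
ft_force: [-0.4, -0.3, -0.2]
opening: -0.2
grasp_force: 0.0
[(array([314., 245.]), [287, 226, 63, 37, 857])]
[[496.9, -90.8, 44.0], [514.6, -70.5, 49.4], [521.0, -65.4, 60.3]] [[-1.9, -18.2, -5.2], [15.8, 14.7, 11.1]]
[[320.63996953 244.57539513]]
```

View pics/w8.png

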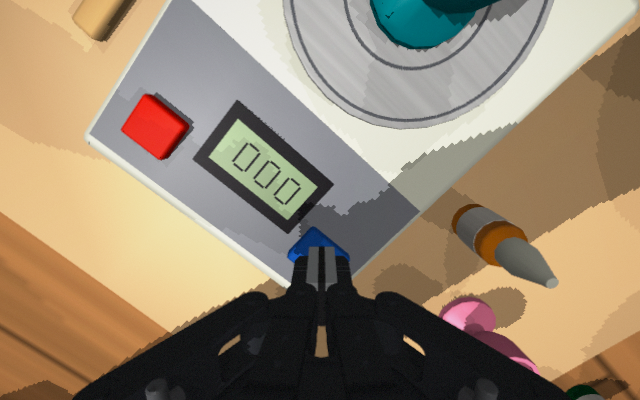

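```bash
python3 -m inch '{"delta_pos":[[0,0,2],[0,0,4],[0,0,6],[0,0,7],[0,0,7.5],[0,0,8],[0,0,8.5],[0,0,9],[0,0,9],[0,0,9]],"turn":[0,0,0,0,0,0,0,0,0,0],"hand":[1,1,1,1,1,1,1,1,1,1]}'; python3 -m inch '{"delta_pos":[[0,0,0.5],[0,0,1],[0,0,1.5],[0,0,2],[0,0,2],[0,0,2]],"turn":[0,0,0,0,0,0],"hand":[1,1,1,1,1,1]}'
```

```text
clock: 11.85
ee_pos: [510.1, -80.4, 46.0]
orientation: [0.92, 0.393, 0.0, 0.0]
ft_force: [1.3, 0.4, 2.5]
opening: 0.2
grasp_force: 1.4
clock: 12.35
ee_pos: [510.1, -80.4, 44.6]
orientation: [0.92, 0.393, 0.0, 0.0]
ft_force: [0.2, 1.2, 10.7]
opening: -0.0
grasp_force: 5.2
```

```bash
python3 -m inch '{"delta_pos":[[0,0,0.5],[0,0,1],[0,0,1],[0,0,1],[0,0,1]],"turn":[0,0,0,0,0],"hand":[1,1,1,1,1]}'; python3 -m inch '{"delta_pos":[[0,0,-2],[0,0,-5],[0,0,-15],[0,0,-40],[0,0,-70],[0,0,-75],[0,0,-75],[0,0,-75]],"turn":[0,0,0,0,0,0,0,0],"hand":[1,1,1,1,1,1,1,1]}';python3 m.py w9; python3 -c "
from h import *
c=calibration('wrist');p,d=read_camera('wrist');P,u,v=cloud(c,d)
for n,q in(('tare',(509,-80.3)),('power',(500,28.5)),('panel',(506,0))):
  k=np.hypot(P[:,0]-q[0],P[:,1]-q[1])<9;print(n,k.sum(),np.median(P[k,2]) if k.any() else '')
p,d=read_camera('top');c=calibration('top');P,u,v=cloud(c,d)
a=np.load('pics/top0.npz')['p'].astype(int);e=abs(p.astype(int)-a).max(2);print((e[130:250,300:460]>60).sum())
print(get_state()['ft_force'])"
```

```text
clock: 12.77
ee_pos: [510.1, -80.5, 44.4]
orientation: [0.92, 0.392, 0.001, 0.0]
ft_force: [-1.7, 1.2, 19.1]
opening: -0.1
grasp_force: 9.5
clock: 13.43
ee_pos: [509.3, -80.3, 117.9]
orientation: [0.92, 0.393, -0.0, -0.0]
ft_force: [-1.0, 0.3, 0.0]
opening: -0.1
grasp_force: 0.0
pan (array([627.1450325 , -16.25814234]), np.float64(55.61530299059359), 320) cup [616.27778601 -20.28559545] dist 11.589539456856821 ('along toolx: pan', np.float64(422.03027093218145), 'rim', np.float64(411.60510096058704), 'foot', np.float64(411.3657437032157))
cup in tool [117.48615982  36.12242385] pan in tool [127.9113298   41.18532141] pan(fixed) [128.9027243   41.55813758]
tare 1216 156.38345521932092
power 544 49.87682813630366
panel 469 44.297949909308784
9569
[ 0.01151494 -0.32838434 -0.51405104]
```

```bash
python3 -m inch '{"delta_pos":[[12,10,-10],[25,20,-25],[38,30,-40],[48,38,-50],[51,41,-50],[51,41,-50],[51,41,-50]],"turn":[0,0,0,0,0,0,0],"hand":[1,1,1,1,1,1,1]}';python3 m.py w10; python3 -c "
from h import *
c=calibration('wrist');d=np.load('pics/w10.npz')['d'];P,u,v=cloud(c,d)
for n,q in(('tare',(509,-80.3)),('power',(500,28.5)),('panel',(506,0))):
  k=np.hypot(P[:,0]-q[0],P[:,1]-q[1])<7;print(n,k.sum(),np.median(P[k,2]) if k.any() else '')"
```

```text
clock: 14.17
ee_pos: [572.9, -72.0, 166.3]
orientation: [0.92, 0.392, -0.002, -0.001]
ft_force: [0.2, 0.2, -1.0]
opening: 0.3
grasp_force: 0.0
pan (array([628.29065953, -16.03408274]), np.float64(55.79895056983282), 396) cup [628.47312668 -18.16247399] dist 2.1361983861534815 ('along toolx: pan', np.float64(423.3659268461842), 'rim', np.float64(421.9562887345603), 'foot', np.float64(422.9070951119447))
cup in tool [77.63268736  3.01002574] pan in tool [79.04232548  1.40495209] pan(fixed) [79.07926621  1.10531829]
tare 138 50.03119480906486
power 182 49.83460505547566
panel 161 44.36512547256001
```

View pics/w10.png

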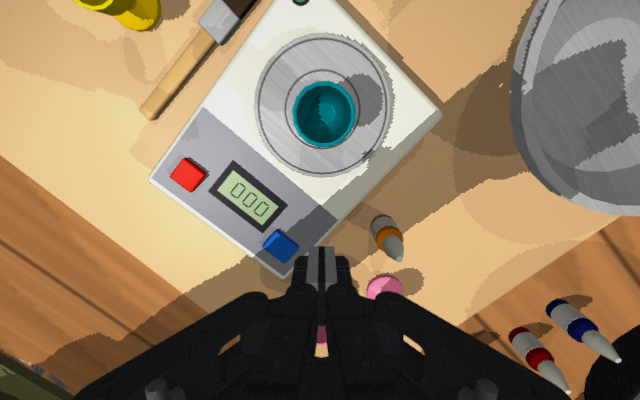

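The cup at (323,114) stands inside the ring, about 2 mm off centre, and both keys are up. The brush and amber bottle look undisturbed, so I'm handing in.

```bash
python3 -c "
from plant import *
print(close_job())"
```

```text
the job is handed in; nothing more can be done
None
```

I handed the job in with the teal cup standing about 2 mm off the pan's middle by camera. The blue tare key was pressed to its stop and is up again, and the red power key was not pressed. The brush and amber bottle looked unmoved in the last picture; I didn't measure the other bystanders, and the hand-in gave no verdict.

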